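# Let the bundle press off its ratchet and move the tied bundle to the tray

## Task

The tied bundle of flattened cartons is still clamped in the bench press. Press the thumb tab of the release lever down gently, by feel, to lift the pawl off the ratchet wheel without forcing it against its stop, and hold it clear until the jaw has backed all the way off; then ease the pawl back down onto the wheel without letting it snap. After that lift the bundle out and stand it upright in the grey tray beside the small bundle, leaving everything else where it is.

Things in the scene. Friction and masses are not known exactly. Their poses are not given: they have to be found in the camera images.
- press: Bench press for tying bundles, grey-green steel, bolted down, bed 200 (x) by 335 mm (y). Origin: on the table, under the middle of the clamped bundle. Along its +y: fixed fence (y = -39 to -27 mm, top 66 mm above the table), bundle on the 14 mm thick bed, sprung steel pressure plate (66 mm high), moving jaw (86 mm high), gear housing (y = 100 to 200 mm, 92 mm high).
- shaft (a point): Centre of the 76 mm ratchet wheel (16 teeth, upright, in the press's y-z plane), on the +x side of the gear housing, at x = 40, y = 146 mm of the press and 56 mm above the table. On the shaft's other end, at x = -50 to -62 mm, is a 108 mm hand wheel, its top 110 mm above the table; both turn along as the jaw moves.
- pawl: Sprung steel pawl on a pivot pin (parallel to the press's x); origin on the pin, at x = 40, y = 188 mm of the press, 92 mm above the table. Its beak lies in the teeth at the top of the wheel, 42 mm from the pin along -y. It needs lifting by 0.12 rad to clear the teeth and meets a fixed stop at 0.14 rad. Let go while lifted it snaps back; faster than 4 rad/s chips the beak.
- beak (a point): Lower edge of the pawl's beak: 89 mm above the table when it lies in a tooth (up to 90 mm with the jaw fully back), 94 mm when just clear of the teeth, 95 mm at the pawl's stop.
- lever: Release lever, dark steel, on the pawl's pin (its origin), straddling the pawl's tail and pointing along the press's +y, with a thumb tab at its end. Pressing the tab down brings a set screw onto the pawl's tail and so lifts the beak. The screw is set differently every time, unmeasured, leaving 0.5 to 9.5 mm of play at the tab (about 1 N). More than 15 N on the lever bends it.
- tab (a point): Centre of the top face of the lever's ribbed thumb tab (28 by 26 by 6 mm), 62 mm from the pin, 105 mm above the table at rest. After the play it takes 5 to 7 N to drag the loaded beak out, then about 4 N; the beak is clear some 7.5 mm past the play and meets its firm stop 1 mm later, in all 9 to 18.5 mm down: feel for that stop with 8 to 11 N. Near it, 0.25 m/s at the tab is 4 rad/s.
- jaw (a joint): How far the moving jaw has backed off, in m: 0 as clamped, 0.0288 fully back against its stop. Its return spring pulls it back by itself in about 1.5 s while the pawl is held clear; if the pawl falls in early it catches the next tooth, every 5.9 mm.
- bundle_center (a point): Middle of the tied bundle of flattened cartons: brown cardboard with two white bands, 150 mm (x) by 54 mm (y, the clamped thickness) by 110 mm (z, height), 0.25 to 0.5 kg. It stands on the press's bed with 58 mm showing above the fence and the pressure plate, its axes those of the press.
- tray: Open grey plastic tray, fixed, 240 mm (x) by 260 mm (y), walls 60 mm high and 6 mm thick, floor 6 mm thick. Origin: centre of its underside, on the table. The small bundle stands at its -y side; the rest is free.
- small_bundle_center (a point): Middle of the small tied bundle of cartons with one white band that stands in the tray, 110 (x) by 40 (y) by 70 mm high, at y = -90 to -98 mm of the tray.
- tea_bottle: Green drink bottle with white cap, 64 mm wide, 205 mm tall; origin: centre of its underside. Leave it.
- drink_can: White drink can, 58 mm wide, 115 mm tall; origin: centre of its underside. Leave it.
- tape_roll: Brown roll of packing tape lying flat, 96 mm across, 45 mm high; origin: centre of its underside. Leave it.
- marker: Black marker pen lying down, 100 mm long, 16 mm thick; origin: centre of its underside. Leave it.
- note_block: White note block, 75 by 75 by 20 mm; origin: centre of its underside. Leave it.

How it is judged:
By the outcome, as a careful person would: the job done as asked, in the order asked, and still so for the second after the job is handed in, with the robot touching nothing.
It also fails if it takes over 67 s, if anything falls off the work surface, if the arm or the gripper's body presses on something with over 40 N, if the wrist force passes 120 N, or if a joint passes its speed limit or range.

## Robot

A 7-joint arm with a two-finger parallel gripper is mounted at the origin on the work surface. World frame = base frame: x ahead of the robot, y to its left, z up, the work surface at z = 0. Lengths are in mm, angles in rad, forces in N, time in s.
With the tool pointing down it reaches from about 425 to 875 mm from the base axis. Payload 8.4 kg.
Tool frame: the origin (TCP) lies between the finger pads; the fingertips stand r.tip_reach ahead of it and the grasp point (between the pads) is the TCP (r.tip_reach is the distance from the TCP to the fingertips, in mm); z points along the fingers, y is the direction in which the jaws open and shut (so a half turn about z gives the same grasp; the last joint's range is limited). The gripper opens to 85 mm and grips with 20 to 120 N. Pads are 22 mm wide; open, the fingers measure 114 mm over their backs; the gripper's body (76 mm by 85 mm) begins 54 mm behind the grasp point. The pads swing forward as they close: fully open they stand 13 mm farther back than shut.
Start: joints at [1.127, 0.333, 0.04, 1.465, -0.013, 1.343, -0.059], TCP at [219.682, -611.723, 250.308] pointing down, gripper open.
Joint ranges: [-2.58, 2.58], [-0.38, 2.09], [-1.3, 1.39], [0.25, 2.4], [-1.5, 4.64], [0.08, 2.09], [-2.65, 2.65]. Speed limits (rad/s): [2.22, 2.22, 2.79, 2.79, 3.14, 3.14, 3.14].

## Interface

Orientations are given as a 3x3 rotation matrix whose columns are the frame's x, y, z axes.
In Python, from rig import r gives the robot as it stands.
- The arm moves only by the shell command python3 -m handwheel 'ROWS' [FORCE]. ROWS is JSON, a list of rows, each an object of numbers: "rx", "ry", "rz": the turn, a rotation vector about the world's x, y, z in degrees; "dx", "dy", "dz": the shift along the world's x, y, z in mm; "hand": the finger opening in mm, from 0 to 85.4. A call has 1 to 5 rows; each row shifts and turns the commanded pose from where the row before left it; what a row does not reach is not made up. A row lasts 1/12 s, in which the tool goes at most 41.7 mm and 7.16 degrees, less where a joint would pass 70% of its speed; a pose out of reach is approached as far as the arm can. A call with a gripper value outside its range is refused whole. The fingers move at their own pace and stop on an object; FORCE is the grip in N (left out, the last holds). Time passes only in rows, so rows that do not move let the fingers close. It gives the time, the measured TCP pose, the force and the opening at its end, in the units of the state.
- r.get_state(): the state, without advancing time (a new reading comes with each control period).
- r.get_image(name): name is "scene" or "top" or "wrist"; returns a dict with "image" (420x560x3 uint8, red, green, blue), "vertical_fov" (degrees; the focal length in pixels is half the picture's height over the tangent of half this angle, whatever the lens; pixels are square), "cx", "cy" (the principal point, pixels), "R" (3x3) and "t" (3): a world point X has camera coordinates R X + t; the wrist camera has in their place "hand_eye" (4x4, takes a point from camera to tool coordinates, whose origin is the TCP and whose axes are the flange's). Camera axes: x right, y down, z forward; pixel columns grow to the right and rows downward; lengths in mm; the calibration is good to about 2 mm. A picture is of the moment at which its call begins: read the wrist's pose just before it. There is no depth.
- r.finish_job(): hands the job in, once; it reports no verdict.
The state is a dict: "clock": time; "joint_positions": joint angles; "qvel": joint speeds; "joint_torque": joint torques, N m; "tool_pos": TCP position; "tcp_rot": TCP orientation; "wrist_force": force on the tool from outside, world axes, zero at the start; "moment": the same for the moment, N m; "width": opening from 0.0 (shut) to 1.0 (fully open).
Only numpy, scipy, OpenCV 4.12 (cv2) and the standard library are available. Lean on these libraries where they do the work, as an engineer would, in place of code of your own. Each camera call takes 0.05 s, during which the arm holds its last target. There are 200 camera calls.

## Working session

There is one attempt and no reset: what is moved stays moved. The work goes in short steps, Python scripts to look and compute and a shell command to move; the robot and the scene stay as the last step left them, time stands still between calls to the robot, and variables do not carry over. Pictures are saved under pics/ and viewed, on a budget of 10 in all, crops included, one or two more only if the job needs it, and the job is handed in when it is done.

```bash
ls; mkdir -p pics; python3 - <<'E'
from rig import r
import cv2,json
s=r.get_state();print({k:(v if not hasattr(v,'round') else v) for k,v in s.items()},r.tip_reach)
for n in("scene","top"):
    d=r.get_image(n);cv2.imwrite(f"pics/{n}0.png",d["image"][...,::-1]);print({k:v for k,v in d.items() if k!="image"})
E
```

```text
pics
{'clock': 0.0, 'joint_positions': array([ 1.12680732,  0.33386603,  0.03985974,  1.46623437, -0.01339372,
        1.34333923, -0.05850375]), 'qvel': array([-1.06536227e-04, -6.47199902e-05, -1.29784793e-03,  3.86820655e-04,
       -5.24199436e-04, -5.02768316e-04, -1.67503575e-03]), 'joint_torque': array([-2.80508630e-07, -6.58563924e+01,  1.36535168e+00, -4.05570745e+01,
        1.67899771e-02,  1.26321209e-02,  9.43732879e-07]), 'tool_pos': array([ 219.53749355, -611.3545202 ,  249.46812844]), 'tcp_rot': array([[ 9.41148709e-01,  3.37992167e-01, -6.34266335e-04],
       [ 3.37992745e-01, -9.41147601e-01,  1.44844500e-03],
       [-1.07375175e-04, -1.57757956e-03, -9.99998750e-01]]), 'wrist_force': array([ 0.3488133 ,  0.00733074, -0.55527288]), 'moment': array([0.02229777, 0.00936459, 0.03829197]), 'width': 1.0019932626157821} 19.0
{'vertical_fov': 53.333769203507835, 'cx': 280.6741262231719, 'cy': 212.0791714584513, 'R': array([[-0.62251449,  0.78240542,  0.01781765],
       [ 0.51693941,  0.42817882, -0.74123987],
       [-0.58757923, -0.45222191, -0.67100372]]), 't': array([ 345.08026597, -152.85549376, 1349.25694482])}
{'vertical_fov': 43.34663329247292, 'cx': 284.43816793270645, 'cy': 214.6467515989534, 'R': array([[-0.00412108, -0.99999001,  0.0017337 ],
       [-0.98647304,  0.00378125, -0.16387999],
       [ 0.1638718 , -0.00238561, -0.98647876]]), 't': array([ -69.49077263,  508.91860077, 1501.12233927])}
```

View pics/scene0.png

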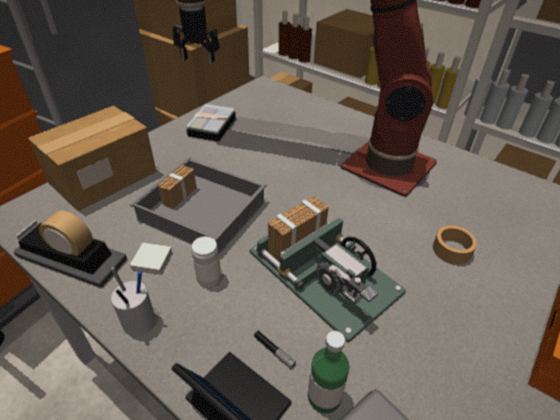

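View pics/top0.png

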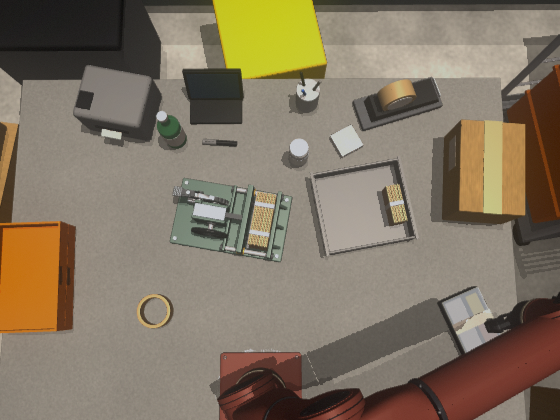

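Scene: the press has its bundle at about (262,220) in the top view and the lever at about (180,192). The tray centre is near (362,208), with the small bundle at (396,204). I'll enlarge that region to measure it.

```bash
cat > h.py <<'E'
import numpy as np,cv2
from rig import r
def K(d):
    f=d["image"].shape[0]/2/np.tan(np.radians(d["vertical_fov"]/2));return f
def ray(d,u,v):
    f=K(d);c=np.array([(u-d["cx"])/f,(v-d["cy"])/f,1.])
    if "R" in d: R,t=np.array(d["R"]),np.array(d["t"]);return -R.T@t,R.T@c
    H=np.array(d["hand_eye"]);s=d["state"];A=s["tcp_rot"]
    return s["tool_pos"]+A@H[:3,3],A@H[:3,:3]@c
def onz(d,u,v,z):
    o,w=ray(d,u,v);return o+w*(z-o[2])/w[2]
def proj(d,X):
    if "R" in d: c=np.array(d["R"])@X+d["t"]
    else:
        H=np.array(d["hand_eye"]);s=d["state"];p=s["tcp_rot"].T@(np.array(X)-s["tool_pos"]);c=H[:3,:3].T@(p-H[:3,3])
    f=K(d);return c[0]/c[2]*f+d["cx"],c[1]/c[2]*f+d["cy"]
def img(n):
    s=r.get_state();d=dict(r.get_image(n));d["state"]=s;return d
E
python3 - <<'E'
import cv2
a=cv2.imread("pics/top0.png")[148:272,160:420]
cv2.imwrite("pics/topc.png",cv2.resize(a,None,fx=3,fy=3,interpolation=cv2.INTER_CUBIC))
E
```

```text
(no output)
```

View pics/topc.png

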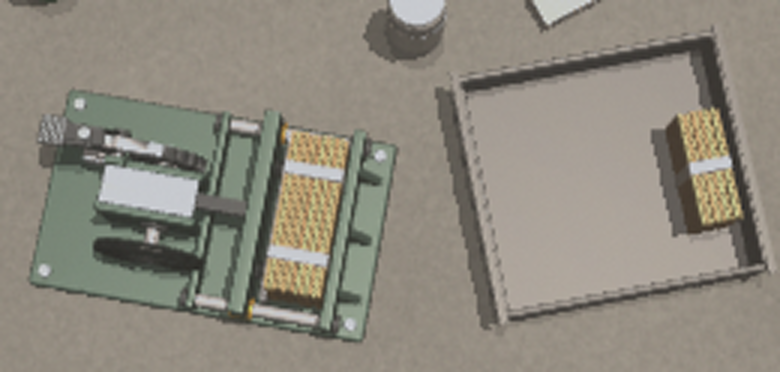

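The crop shows these corners (crop px): press bed (70,90), (398,146), (364,341), (31,284). Tab is at (51,129). The bundle top and the tray rim corners are also clear.

```bash
python3 - <<'E'
from h import *
d=img("top")
def P(L,z): return np.array([onz(d,u/3+160-1/3,v/3+148-1/3,z) for u,v in L])
np.set_printoptions(precision=1,suppress=True)
b=P([(70,90),(398,146),(364,341),(31,284)],14);print(b)
e=(b[0]+b[3]-b[1]-b[2]); print("press yaw(y axis)",np.degrees(np.arctan2(-e[0],e[1])),np.linalg.norm(e)/2, b.mean(0))
x=(b[0]+b[1]-b[2]-b[3]);print("x axis yaw",np.degrees(np.arctan2(x[1],x[0])),np.linalg.norm(x)/2)
q=P([(290,128),(350,138),(322,299),(263,293)],124);print("bundle",q,q.mean(0))
print("tab",P([(51,129)],105))
t=P([(455,78),(713,33),(767,268),(500,322)],60);print("tray",t,t.mean(0))
x=(t[0]+t[1]-t[2]-t[3]);e=(t[0]+t[3]-t[1]-t[2]);print(np.degrees(np.arctan2(x[1],x[0])),np.degrees(np.arctan2(-e[0],e[1])),np.linalg.norm(x)/2,np.linalg.norm(e)/2)
s=P([(678,115),(717,108),(741,219),(704,228)],76);print("small",s.mean(0),s)
E
```

```text
[[627.2 233.1  14. ]
 [568.7 -95.4  14. ]
 [374.6 -60.9  14. ]
 [431.9 266.   14. ]]
press yaw(y axis) -10.01344103090634 332.8168187503932 [500.6  85.7  14. ]
x axis yaw -9.82588469966143 197.63911460078378
bundle [[563.9   6.6 124. ]
 [554.3 -49.  124. ]
 [404.6 -23.3 124. ]
 [410.3  30.6 124. ]] [483.3  -8.8 124. ]
tab [[567.9 232.2 105. ]]
tray [[ 626.8 -150.6   60. ]
 [ 671.1 -403.9   60. ]
 [ 439.3 -446.5   60. ]
 [ 388.6 -190.4   60. ]] [ 531.5 -297.9   60. ]
9.935167085146679 10.561341923324145 238.62629354494504 259.08591401759685
small [ 534.5 -392.2   76. ] [[ 585.6 -363.5   76. ]
 [ 592.3 -401.3   76. ]
 [ 484.3 -419.8   76. ]
 [ 475.8 -384.3   76. ]]
```

```bash
python3 -m handwheel '[{"dx":24,"dy":34,"hand":0},{"dx":24,"dy":34},{"dx":24,"dy":34},{"dx":24,"dy":34},{"dx":24,"dy":34}]' && python3 -m handwheel '[{"dx":24,"dy":34,"rz":-5.94},{"dx":24,"dy":34,"rz":-5.94},{"dx":24,"dy":34,"rz":-5.94},{"dx":24,"dy":34,"rz":-5.94},{"dx":24,"dy":34,"rz":-5.94}]' && python3 -m handwheel '[{"dx":22,"dy":34},{"dx":22,"dy":34},{"dx":22,"dy":34},{"dx":22,"dy":34},{"dx":22,"dy":34}]' && python3 -m handwheel '[{"dy":30},{"dy":30},{"dy":30},{"dy":10},{"dy":0}]'
python3 - <<'E'
from h import *
d=img("wrist");cv2.imwrite("pics/w1.png",d["image"][...,::-1]);import pickle;pickle.dump(d,open("w1.pkl","wb"))
s=d["state"];print(s["tool_pos"],s["tcp_rot"],s["wrist_force"],s["width"],s["clock"])
E
```

```text
[ 219.555993   -611.44413467  249.61568482] [[ 9.41144319e-01  3.38004611e-01 -5.03745001e-04]
 [ 3.38004976e-01 -9.41143614e-01  1.15488182e-03]
 [-8.37410094e-05 -1.25717878e-03 -9.99999206e-01]] [-0.71530646 -0.06613748  0.7218297 ] 1.000110493226306 0.15invalid input at $[0]: expected keys rx, ry, rz, dx, dy, dz, hand
```

View pics/w1.png

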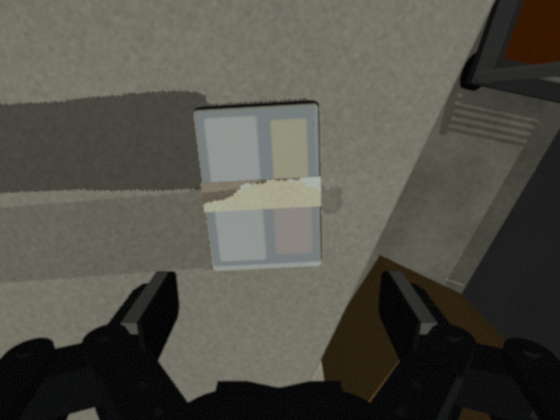

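The move was refused because every row needs all the keys, so the arm is still at the start. The picture only shows a tool case below it. I'll resend full rows.

```bash
python3 -m handwheel '[{"rx":0,"ry":0,"rz":0,"dx":24,"dy":34,"dz":0,"hand":0},{"rx":0,"ry":0,"rz":0,"dx":24,"dy":34,"dz":0,"hand":0},{"rx":0,"ry":0,"rz":0,"dx":24,"dy":34,"dz":0,"hand":0},{"rx":0,"ry":0,"rz":0,"dx":24,"dy":34,"dz":0,"hand":0},{"rx":0,"ry":0,"rz":0,"dx":24,"dy":34,"dz":0,"hand":0}]' && python3 -m handwheel '[{"rx":0,"ry":0,"rz":-5.94,"dx":24,"dy":34,"dz":0,"hand":0},{"rx":0,"ry":0,"rz":-5.94,"dx":24,"dy":34,"dz":0,"hand":0},{"rx":0,"ry":0,"rz":-5.94,"dx":24,"dy":34,"dz":0,"hand":0},{"rx":0,"ry":0,"rz":-5.94,"dx":24,"dy":34,"dz":0,"hand":0},{"rx":0,"ry":0,"rz":-5.94,"dx":24,"dy":34,"dz":0,"hand":0}]'  && python3 -m handwheel '[{"rx":0,"ry":0,"rz":0,"dx":22,"dy":34,"dz":0,"hand":0},{"rx":0,"ry":0,"rz":0,"dx":22,"dy":34,"dz":0,"hand":0},{"rx":0,"ry":0,"rz":0,"dx":22,"dy":34,"dz":0,"hand":0},{"rx":0,"ry":0,"rz":0,"dx":22,"dy":34,"dz":0,"hand":0},{"rx":0,"ry":0,"rz":0,"dx":22,"dy":34,"dz":0,"hand":0}]'
```

```text
clock: 0.62
tool_pos: [340.4, -439.9, 250.2]
tcp_rot: [[0.941, 0.338, -0.0], [0.338, -0.941, -0.0], [-0.0, 0.0, -1.0]]
wrist_force: [2.0, -0.3, 1.1]
width: 0.302
clock: 1.03
tool_pos: [460.1, -270.3, 250.5]
tcp_rot: [[0.984, -0.176, 0.0], [-0.176, -0.984, -0.0], [0.0, 0.0, -1.0]]
wrist_force: [1.0, -0.3, 0.8]
width: -0.002
clock: 1.45
tool_pos: [570.0, -100.5, 250.4]
tcp_rot: [[0.985, -0.171, 0.0], [-0.171, -0.985, -0.0], [0.0, 0.0, -1.0]]
wrist_force: [0.8, -1.2, 0.8]
width: -0.003
```

```bash
python3 -m handwheel '[{"rx":0,"ry":0,"rz":0,"dx":0,"dy":40,"dz":0,"hand":0},{"rx":0,"ry":0,"rz":0,"dx":0,"dy":40,"dz":0,"hand":0},{"rx":0,"ry":0,"rz":0,"dx":0,"dy":40,"dz":0,"hand":0},{"rx":0,"ry":0,"rz":0,"dx":0,"dy":40,"dz":0,"hand":0},{"rx":0,"ry":0,"rz":0,"dx":0,"dy":40,"dz":0,"hand":0}]' ; python3 -m handwheel '[{"rx":0,"ry":0,"rz":0,"dx":-10,"dy":30,"dz":0,"hand":0},{"rx":0,"ry":0,"rz":0,"dx":-10,"dy":30,"dz":0,"hand":0},{"rx":0,"ry":0,"rz":0,"dx":-10,"dy":30,"dz":0,"hand":0},{"rx":0,"ry":0,"rz":0,"dx":-10,"dy":30,"dz":0,"hand":0},{"rx":0,"ry":0,"rz":0,"dx":0,"dy":0,"dz":0,"hand":0}]'
python3 - <<'E'
from h import *
d=img("wrist");cv2.imwrite("pics/w2.png",d["image"][...,::-1]);import pickle;pickle.dump(d,open("w2.pkl","wb"))
print(d["hand_eye"],d["vertical_fov"]);print([proj(d,X) for X in ([567,231,105],[523,137,56],[483,-9,124])])
E
```

```text
clock: 1.87
tool_pos: [568.9, 99.6, 250.3]
tcp_rot: [[0.985, -0.171, 0.0], [-0.171, -0.985, -0.0], [0.0, 0.0, -1.0]]
wrist_force: [1.0, -0.3, 0.3]
width: 0.0
clock: 2.28
tool_pos: [526.0, 225.1, 250.6]
tcp_rot: [[0.987, -0.163, -0.001], [-0.163, -0.987, 0.003], [-0.001, -0.003, -1.0]]
wrist_force: [0.2, 0.5, -0.6]
width: -0.001
[[-4.82876871e-04 -9.52191726e-01 -3.05500709e-01  7.72365403e+01]
 [ 9.99999686e-01 -6.51630877e-04  4.50410770e-04 -1.17556399e+00]
 [-6.27951103e-04 -3.05500396e-01  9.52191742e-01 -1.22395698e+02]
 [ 0.00000000e+00  0.00000000e+00  0.00000000e+00  1.00000000e+00]] 62.245936786367395
[(np.float64(264.0400130712729), np.float64(146.43263978612345)), (np.float64(374.64513703941753), np.float64(169.45676278172527)), (np.float64(596.9248507049163), np.float64(208.63625533713278))]
```

View pics/w2.png

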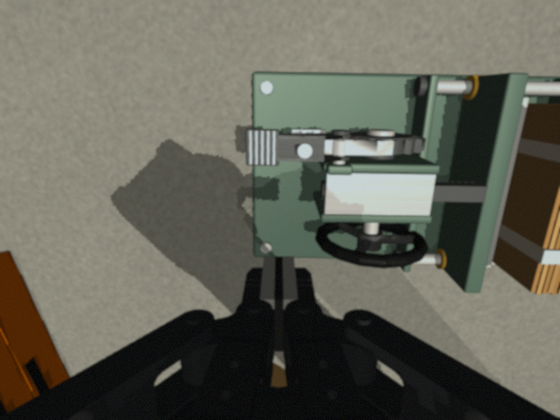

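The closer view shows the ribbed tab at px (262,147), almost exactly where I predicted, with the pawl and wheel to its right and the hand wheel below.

```bash
python3 - <<'E'
from h import *
import pickle;d=pickle.load(open("w2.pkl","rb"));s=r.get_state();print(s["tool_pos"])
for st in (d["state"],s):
    d["state"]=st;print(onz(d,262.5,147,105),onz(d,247,147,105),onz(d,278,147,105),onz(d,255,75,14),onz(d,255,250,14))
E
```

```text
[527.4986269  221.84525559 250.45320598]
[566.76572662 232.24172219 105.        ] [568.70006071 243.97588496 105.        ] [564.83179958 220.51002872 105.        ] [624.01651211 233.56334834  14.        ] [441.94447491 267.51248674  14.        ]
[568.35988231 228.61400244 105.        ] [570.32234393 240.33429118 105.        ] [566.39755192 216.89449745 105.        ] [625.62340625 229.65196884  14.        ] [443.76373428 263.98416857  14.        ]
```

```bash
python3 -m handwheel '[{"rx":0,"ry":0,"rz":0,"dx":14,"dy":7,"dz":0,"hand":0},{"rx":0,"ry":0,"rz":0,"dx":14,"dy":7,"dz":-20,"hand":0},{"rx":0,"ry":0,"rz":0,"dx":13,"dy":7,"dz":-30,"hand":0},{"rx":0,"ry":0,"rz":0,"dx":0,"dy":0,"dz":-30,"hand":0},{"rx":0,"ry":0,"rz":0,"dx":0,"dy":0,"dz":-20,"hand":0}]'; python3 -m handwheel '[{"rx":0,"ry":0,"rz":0,"dx":0,"dy":0,"dz":0,"hand":0},{"rx":0,"ry":0,"rz":0,"dx":0,"dy":0,"dz":0,"hand":0},{"rx":0,"ry":0,"rz":0,"dx":0,"dy":0,"dz":0,"hand":0}]'
```

```text
clock: 2.75
tool_pos: [570.3, 237.3, 146.9]
tcp_rot: [[0.985, -0.172, -0.003], [-0.172, -0.985, -0.001], [-0.002, 0.002, -1.0]]
wrist_force: [0.1, -0.8, -1.0]
width: -0.001
clock: 3.0
tool_pos: [571.2, 238.6, 151.9]
tcp_rot: [[0.985, -0.172, 0.002], [-0.172, -0.985, 0.001], [0.002, -0.001, -1.0]]
wrist_force: [-0.2, -0.5, 0.7]
width: 0.0
```

```bash
python3 -m handwheel '[{"rx":0,"ry":0,"rz":0,"dx":-2,"dy":4,"dz":-8,"hand":0},{"rx":0,"ry":0,"rz":0,"dx":0,"dy":0,"dz":-8,"hand":0},{"rx":0,"ry":0,"rz":0,"dx":0,"dy":0,"dz":-3,"hand":0},{"rx":0,"ry":0,"rz":0,"dx":0,"dy":0,"dz":-1,"hand":0},{"rx":0,"ry":0,"rz":0,"dx":0,"dy":0,"dz":0,"hand":0}]'; python3 -m handwheel '[{"rx":0,"ry":0,"rz":0,"dx":0,"dy":0,"dz":-1,"hand":0},{"rx":0,"ry":0,"rz":0,"dx":0,"dy":0,"dz":-1,"hand":0},{"rx":0,"ry":0,"rz":0,"dx":0,"dy":0,"dz":-1,"hand":0},{"rx":0,"ry":0,"rz":0,"dx":0,"dy":0,"dz":-1,"hand":0},{"rx":0,"ry":0,"rz":0,"dx":0,"dy":0,"dz":0,"hand":0}]'; python3 -m handwheel '[{"rx":0,"ry":0,"rz":0,"dx":0,"dy":0,"dz":-1,"hand":0},{"rx":0,"ry":0,"rz":0,"dx":0,"dy":0,"dz":-1,"hand":0},{"rx":0,"ry":0,"rz":0,"dx":0,"dy":0,"dz":-1,"hand":0},{"rx":0,"ry":0,"rz":0,"dx":0,"dy":0,"dz":0,"hand":0}]'
```

```text
clock: 3.42
tool_pos: [568.2, 242.6, 130.0]
tcp_rot: [[0.985, -0.171, -0.0], [-0.171, -0.985, -0.0], [-0.0, 0.0, -1.0]]
wrist_force: [-0.7, 0.4, 0.5]
width: -0.003
clock: 3.83
tool_pos: [568.3, 242.7, 126.1]
tcp_rot: [[0.985, -0.171, -0.0], [-0.171, -0.985, -0.0], [-0.0, 0.0, -1.0]]
wrist_force: [0.7, 0.3, -0.5]
width: -0.001
clock: 4.17
tool_pos: [568.4, 242.9, 123.2]
tcp_rot: [[0.985, -0.171, 0.0], [-0.171, -0.985, 0.0], [0.0, -0.0, -1.0]]
wrist_force: [0.7, 1.3, 0.8]
width: 0.004
```

```bash
python3 -m handwheel '[{"rx":0,"ry":0,"rz":0,"dx":0,"dy":0,"dz":-1,"hand":0},{"rx":0,"ry":0,"rz":0,"dx":0,"dy":0,"dz":-1,"hand":0},{"rx":0,"ry":0,"rz":0,"dx":0,"dy":0,"dz":0,"hand":0}]'; python3 -m handwheel '[{"rx":0,"ry":0,"rz":0,"dx":0,"dy":0,"dz":-1,"hand":0},{"rx":0,"ry":0,"rz":0,"dx":0,"dy":0,"dz":-1,"hand":0},{"rx":0,"ry":0,"rz":0,"dx":0,"dy":0,"dz":0,"hand":0}]'; python3 -m handwheel '[{"rx":0,"ry":0,"rz":0,"dx":0,"dy":0,"dz":-1,"hand":0},{"rx":0,"ry":0,"rz":0,"dx":0,"dy":0,"dz":-1,"hand":0},{"rx":0,"ry":0,"rz":0,"dx":0,"dy":0,"dz":0,"hand":0}]'
```

```text
clock: 4.42
tool_pos: [568.3, 242.8, 121.2]
tcp_rot: [[0.985, -0.171, -0.0], [-0.171, -0.985, 0.0], [-0.0, -0.0, -1.0]]
wrist_force: [0.6, 0.6, 0.4]
width: -0.001
clock: 4.67
tool_pos: [568.3, 242.8, 119.1]
tcp_rot: [[0.985, -0.171, -0.0], [-0.171, -0.985, 0.0], [-0.0, -0.0, -1.0]]
wrist_force: [0.1, -0.0, 1.7]
width: -0.002
clock: 4.92
tool_pos: [568.4, 242.9, 117.2]
tcp_rot: [[0.985, -0.171, 0.0], [-0.171, -0.985, 0.0], [0.0, -0.0, -1.0]]
wrist_force: [1.3, 0.5, 1.6]
width: 0.003
```

```bash
python3 -m handwheel '[{"rx":0,"ry":0,"rz":0,"dx":0,"dy":0,"dz":-1,"hand":0},{"rx":0,"ry":0,"rz":0,"dx":0,"dy":0,"dz":0,"hand":0}]'; python3 -m handwheel '[{"rx":0,"ry":0,"rz":0,"dx":0,"dy":0,"dz":-1,"hand":0},{"rx":0,"ry":0,"rz":0,"dx":0,"dy":0,"dz":0,"hand":0}]'; python3 -m handwheel '[{"rx":0,"ry":0,"rz":0,"dx":0,"dy":0,"dz":-1,"hand":0},{"rx":0,"ry":0,"rz":0,"dx":0,"dy":0,"dz":0,"hand":0}]'
```

```text
clock: 5.08
tool_pos: [568.4, 242.9, 116.4]
tcp_rot: [[0.985, -0.171, 0.0], [-0.171, -0.985, 0.0], [0.0, -0.0, -1.0]]
wrist_force: [-0.2, 2.0, 2.6]
width: 0.004
clock: 5.25
tool_pos: [568.4, 243.0, 115.5]
tcp_rot: [[0.985, -0.171, 0.0], [-0.171, -0.985, 0.0], [0.0, -0.0, -1.0]]
wrist_force: [-1.4, 2.0, 4.9]
width: -0.0
clock: 5.42
tool_pos: [568.5, 243.0, 114.6]
tcp_rot: [[0.985, -0.171, 0.0], [-0.171, -0.985, 0.0], [0.0, -0.0, -1.0]]
wrist_force: [-0.6, 0.7, 5.7]
width: 0.005
```

```bash
python3 -m handwheel '[{"rx":0,"ry":0,"rz":0,"dx":0,"dy":0,"dz":-1,"hand":0},{"rx":0,"ry":0,"rz":0,"dx":0,"dy":0,"dz":-1,"hand":0},{"rx":0,"ry":0,"rz":0,"dx":0,"dy":0,"dz":0,"hand":0}]'; python3 -m handwheel '[{"rx":0,"ry":0,"rz":0,"dx":0,"dy":0,"dz":-1,"hand":0},{"rx":0,"ry":0,"rz":0,"dx":0,"dy":0,"dz":0,"hand":0}]'; python3 -m handwheel '[{"rx":0,"ry":0,"rz":0,"dx":0,"dy":0,"dz":-1,"hand":0},{"rx":0,"ry":0,"rz":0,"dx":0,"dy":0,"dz":0,"hand":0}]'
```

```text
clock: 5.67
tool_pos: [568.5, 243.1, 112.5]
tcp_rot: [[0.985, -0.171, 0.0], [-0.171, -0.985, 0.001], [0.0, -0.001, -1.0]]
wrist_force: [-0.4, 1.7, 4.5]
width: -0.0
clock: 5.83
tool_pos: [568.4, 243.1, 111.5]
tcp_rot: [[0.985, -0.171, 0.0], [-0.171, -0.985, 0.001], [0.0, -0.001, -1.0]]
wrist_force: [-0.7, 1.9, 5.1]
width: 0.001
clock: 6.0
tool_pos: [568.4, 243.2, 110.6]
tcp_rot: [[0.985, -0.171, 0.0], [-0.171, -0.985, 0.001], [0.0, -0.001, -1.0]]
wrist_force: [0.2, 1.1, 4.7]
width: -0.001
```

```bash
python3 -m handwheel '[{"rx":0,"ry":0,"rz":0,"dx":0,"dy":0,"dz":-0.5,"hand":0},{"rx":0,"ry":0,"rz":0,"dx":0,"dy":0,"dz":0,"hand":0}]'; python3 -m handwheel '[{"rx":0,"ry":0,"rz":0,"dx":0,"dy":0,"dz":-0.5,"hand":0},{"rx":0,"ry":0,"rz":0,"dx":0,"dy":0,"dz":0,"hand":0}]'; python3 -m handwheel '[{"rx":0,"ry":0,"rz":0,"dx":0,"dy":0,"dz":-0.5,"hand":0},{"rx":0,"ry":0,"rz":0,"dx":0,"dy":0,"dz":0,"hand":0}]'
```

```text
clock: 6.17
tool_pos: [568.5, 243.1, 110.1]
tcp_rot: [[0.985, -0.171, 0.0], [-0.171, -0.985, 0.001], [0.0, -0.001, -1.0]]
wrist_force: [-0.5, 2.5, 4.6]
width: 0.003
clock: 6.33
tool_pos: [568.5, 243.1, 109.6]
tcp_rot: [[0.985, -0.171, 0.0], [-0.171, -0.985, 0.001], [0.0, -0.001, -1.0]]
wrist_force: [-1.7, 2.6, 5.2]
width: -0.005
clock: 6.5
tool_pos: [568.4, 243.1, 109.0]
tcp_rot: [[0.985, -0.171, 0.0], [-0.171, -0.985, 0.0], [0.0, -0.001, -1.0]]
wrist_force: [-0.4, 2.1, 5.0]
width: -0.004
```

```bash
python3 -m handwheel '[{"rx":0,"ry":0,"rz":0,"dx":0,"dy":0,"dz":-0.4,"hand":0},{"rx":0,"ry":0,"rz":0,"dx":0,"dy":0,"dz":0,"hand":0}]'; python3 -m handwheel '[{"rx":0,"ry":0,"rz":0,"dx":0,"dy":0,"dz":-0.4,"hand":0},{"rx":0,"ry":0,"rz":0,"dx":0,"dy":0,"dz":0,"hand":0}]'
```

```text
clock: 6.67
tool_pos: [568.4, 243.1, 108.6]
tcp_rot: [[0.985, -0.171, 0.0], [-0.171, -0.985, 0.0], [0.0, -0.001, -1.0]]
wrist_force: [0.3, 2.2, 4.4]
width: 0.001
clock: 6.83
tool_pos: [568.4, 243.0, 108.0]
tcp_rot: [[0.985, -0.171, 0.0], [-0.171, -0.985, 0.0], [0.0, -0.0, -1.0]]
wrist_force: [-0.1, 3.3, 3.4]
width: 0.001
```

```bash
python3 -m handwheel '[{"rx":0,"ry":0,"rz":0,"dx":0,"dy":0,"dz":-0.3,"hand":0},{"rx":0,"ry":0,"rz":0,"dx":0,"dy":0,"dz":0,"hand":0}]'
```

```text
clock: 7.0
tool_pos: [568.4, 243.0, 107.6]
tcp_rot: [[0.985, -0.171, 0.0], [-0.171, -0.985, 0.0], [0.0, -0.0, -1.0]]
wrist_force: [0.8, 3.0, 3.2]
width: 0.002
```

```bash
python3 -m handwheel '[{"rx":0,"ry":0,"rz":0,"dx":0,"dy":0,"dz":-0.3,"hand":0},{"rx":0,"ry":0,"rz":0,"dx":0,"dy":0,"dz":0,"hand":0}]'
```

```text
clock: 7.17
tool_pos: [568.4, 242.9, 107.4]
tcp_rot: [[0.985, -0.171, 0.0], [-0.171, -0.985, 0.0], [0.0, -0.0, -1.0]]
wrist_force: [0.4, 3.2, 2.7]
width: -0.001
```

```bash
python3 -m handwheel '[{"rx":0,"ry":0,"rz":0,"dx":0,"dy":0,"dz":-0.3,"hand":0},{"rx":0,"ry":0,"rz":0,"dx":0,"dy":0,"dz":0,"hand":0}]'
```

```text
clock: 7.33
tool_pos: [568.4, 242.9, 107.1]
tcp_rot: [[0.985, -0.171, 0.0], [-0.171, -0.985, 0.0], [0.0, -0.0, -1.0]]
wrist_force: [0.9, 4.1, 3.0]
width: 0.001
```

```bash
python3 - <<'E'
from h import *
d=img("top");a=d["image"][...,::-1];cv2.imwrite("pics/top1.png",a)
d2=img("scene");b=d2["image"][...,::-1];cv2.imwrite("pics/scene1.png",b)
f=lambda x:cv2.resize(x,None,fx=3,fy=3,interpolation=cv2.INTER_CUBIC)
a0=cv2.imread("pics/top0.png")
o=np.vstack([np.hstack([f(a0[170:270,165:297]),f(a[170:270,165:297])]),np.hstack([f(cv2.imread("pics/scene0.png")[230:320,265:397]),f(b[230:320,265:397])])])
cv2.imwrite("pics/cmp1.png",o);print(o.shape,r.get_state()["wrist_force"],r.get_state()["clock"])
E
```

```text
(570, 792, 3) [1.13564063 3.87005517 3.82009304] 7.4333
```

View pics/cmp1.png

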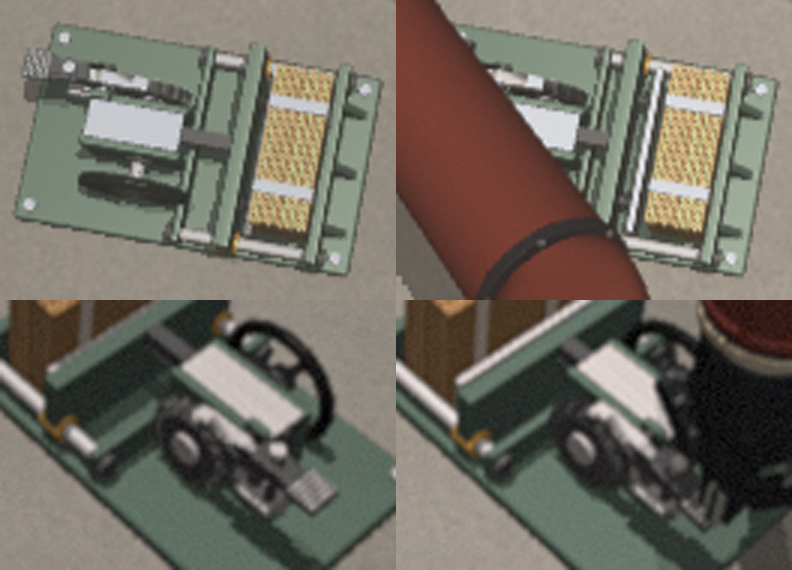

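The right-hand views show the jaw moving away from the bundle, with a gap and a white strip visible where it was closed before. So the pawl is clear and I'll hold it there.

```bash
for i in 1 2 3; do python3 -m handwheel '[{"rx":0,"ry":0,"rz":0,"dx":0,"dy":0,"dz":0,"hand":0},{"rx":0,"ry":0,"rz":0,"dx":0,"dy":0,"dz":0,"hand":0},{"rx":0,"ry":0,"rz":0,"dx":0,"dy":0,"dz":0,"hand":0},{"rx":0,"ry":0,"rz":0,"dx":0,"dy":0,"dz":0,"hand":0},{"rx":0,"ry":0,"rz":0,"dx":0,"dy":0,"dz":0,"hand":0}]' | grep -v rot; done
cat > g.py <<'E'
from h import *
import sys
a=img("top")["image"][...,::-1].copy();cv2.imwrite(f"pics/top_{sys.argv[1]}.png",a)
b=img("scene")["image"][...,::-1].copy();cv2.imwrite(f"pics/scene_{sys.argv[1]}.png",b)
p=cv2.imread("pics/top%s.png"%sys.argv[2]);q=cv2.imread("pics/scene%s.png"%sys.argv[2])
print("motion top",cv2.absdiff(a,p)[185:250,225:250].mean(),"scene wheel/jaw",cv2.absdiff(b,q)[230:300,270:335].mean())
E
python3 g.py 2 1; python3 -m handwheel '[{"rx":0,"ry":0,"rz":0,"dx":0,"dy":0,"dz":0,"hand":0},{"rx":0,"ry":0,"rz":0,"dx":0,"dy":0,"dz":0,"hand":0},{"rx":0,"ry":0,"rz":0,"dx":0,"dy":0,"dz":0,"hand":0},{"rx":0,"ry":0,"rz":0,"dx":0,"dy":0,"dz":0,"hand":0}]'|grep clock; python3 g.py 3 _2
```

```text
clock: 7.85
tool_pos: [568.4, 242.9, 107.1]
wrist_force: [0.1, 4.8, 2.5]
width: -0.002
clock: 8.27
tool_pos: [568.4, 242.8, 107.1]
wrist_force: [0.8, 4.1, 2.8]
width: -0.003
clock: 8.68
tool_pos: [568.3, 242.8, 107.1]
wrist_force: [0.4, 4.0, 2.4]
width: -0.002
motion top 36.99753846153846 scene wheel/jaw 14.327985347985347
clock: 9.12
motion top 0.768 scene wheel/jaw 2.6031501831501833
```

```bash
python3 - <<'E'
import cv2,numpy as np
f=lambda x:cv2.resize(x,None,fx=4,fy=4,interpolation=cv2.INTER_CUBIC)
cv2.imwrite("pics/cmp3.png",np.hstack([f(cv2.imread(p)[180:265,210:297]) for p in("pics/top0.png","pics/top_3.png")]))
E
```

```text
(no output)
```

View pics/cmp3.png

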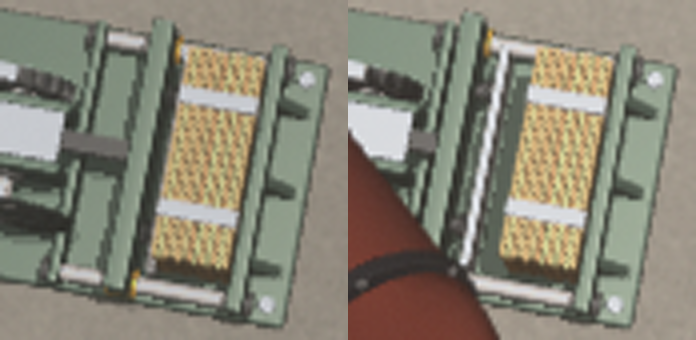

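```bash
python3 - <<'E'
from h import *
u=lambda x:cv2.resize(cv2.cvtColor(x,cv2.COLOR_BGR2GRAY),None,fx=8,fy=8,interpolation=cv2.INTER_CUBIC)
a=u(cv2.imread("pics/top0.png"));b=u(cv2.imread("pics/top_3.png"))
for (r0,r1,c0,c1) in [(183,205,244,257),(185,215,243,256)]:
    m=cv2.matchTemplate(b[(r0-4)*8:(r1+4)*8,(c0-16)*8:(c1+4)*8],a[r0*8:r1*8,c0*8:c1*8],cv2.TM_CCOEFF_NORMED)
    _,v,_,l=cv2.minMaxLoc(m);print(v,l[0]/8-16,l[1]/8-4)
d=img("top");p=np.array(proj(d,[500,37,86]));
y=np.array([.172,.985,0])
print(np.array(proj(d,np.array([530,30,86])+y*28.8))-proj(d,np.array([530,30,86])))
print(r.get_state()["wrist_force"])
E
```

```text
0.7804790139198303 -9.625 -1.625
0.7580704092979431 -9.75 -1.375
[-9.9576295  -1.67455299]
[0.51562609 4.80454535 3.09376216]
```

The jaw has moved 9.7 px, against 9.96 px expected for full travel, and it has stopped. So it is fully back, and I'll ease the pawl down slowly.

```bash
for i in 1 2 3; do python3 -m handwheel '[{"rx":0,"ry":0,"rz":0,"dx":0,"dy":0,"dz":1,"hand":0},{"rx":0,"ry":0,"rz":0,"dx":0,"dy":0,"dz":1,"hand":0},{"rx":0,"ry":0,"rz":0,"dx":0,"dy":0,"dz":1,"hand":0},{"rx":0,"ry":0,"rz":0,"dx":0,"dy":0,"dz":1,"hand":0},{"rx":0,"ry":0,"rz":0,"dx":0,"dy":0,"dz":1,"hand":0}]'|egrep 'pos|force'; done; python3 -m handwheel '[{"rx":0,"ry":0,"rz":0,"dx":0,"dy":0,"dz":1.5,"hand":0},{"rx":0,"ry":0,"rz":0,"dx":0,"dy":0,"dz":1.5,"hand":0},{"rx":0,"ry":0,"rz":0,"dx":0,"dy":0,"dz":2,"hand":0},{"rx":0,"ry":0,"rz":0,"dx":0,"dy":0,"dz":3,"hand":0},{"rx":0,"ry":0,"rz":0,"dx":0,"dy":0,"dz":5,"hand":0}]'; python3 -m handwheel '[{"rx":0,"ry":0,"rz":0,"dx":0,"dy":0,"dz":15,"hand":0},{"rx":0,"ry":0,"rz":0,"dx":0,"dy":0,"dz":30,"hand":0},{"rx":0,"ry":0,"rz":0,"dx":0,"dy":0,"dz":30,"hand":0},{"rx":0,"ry":0,"rz":0,"dx":0,"dy":0,"dz":30,"hand":0},{"rx":0,"ry":0,"rz":0,"dx":0,"dy":0,"dz":0,"hand":0}]'
```

```text
tool_pos: [568.3, 242.6, 112.2]
wrist_force: [-0.1, 3.5, 3.1]
tool_pos: [568.2, 242.0, 116.8]
wrist_force: [0.2, 1.2, 0.3]
tool_pos: [568.3, 242.5, 122.1]
wrist_force: [0.0, -0.5, 0.2]
clock: 10.93
tool_pos: [568.1, 242.7, 135.1]
tcp_rot: [[0.985, -0.171, -0.001], [-0.171, -0.985, -0.0], [-0.001, 0.0, -1.0]]
wrist_force: [-0.4, -0.0, 0.3]
width: 0.002
clock: 11.35
tool_pos: [570.4, 244.4, 247.2]
tcp_rot: [[0.985, -0.171, 0.009], [-0.171, -0.985, 0.004], [0.008, -0.005, -1.0]]
wrist_force: [0.7, 1.3, 0.2]
width: -0.004
```

```bash
python3 -m handwheel '[{"rx":0,"ry":0,"rz":0,"dx":-10.5,"dy":-31.5,"dz":0,"hand":70},{"rx":0,"ry":0,"rz":0,"dx":-10.5,"dy":-31.5,"dz":0,"hand":70},{"rx":0,"ry":0,"rz":0,"dx":-10.5,"dy":-31.5,"dz":0,"hand":70},{"rx":0,"ry":0,"rz":0,"dx":-10.5,"dy":-31.5,"dz":0,"hand":70},{"rx":0,"ry":0,"rz":0,"dx":-10.5,"dy":-31.5,"dz":0,"hand":70}]'|grep pos;python3 -m handwheel '[{"rx":0,"ry":0,"rz":0,"dx":-10.5,"dy":-31.5,"dz":0,"hand":70},{"rx":0,"ry":0,"rz":0,"dx":-10.5,"dy":-31.5,"dz":0,"hand":70},{"rx":0,"ry":0,"rz":0,"dx":-10.5,"dy":-31.5,"dz":0,"hand":70},{"rx":0,"ry":0,"rz":0,"dx":0,"dy":0,"dz":0,"hand":70},{"rx":0,"ry":0,"rz":0,"dx":0,"dy":0,"dz":0,"hand":70}]'
python3 - <<'E'
from h import *
d=img("wrist");cv2.imwrite("pics/w3.png",d["image"][...,::-1]);import pickle;pickle.dump(d,open("w3.pkl","wb"))
s=d["state"];print(s["tool_pos"],proj(d,[484,-8,124]))
E
```

```text
tool_pos: [515.2, 84.0, 240.4]
clock: 12.18
tool_pos: [484.1, -11.0, 240.6]
tcp_rot: [[0.985, -0.175, 0.001], [-0.175, -0.985, -0.001], [0.001, 0.0, -1.0]]
wrist_force: [-0.4, 0.5, 0.1]
width: 0.82
[484.0740096  -11.01373632 240.57577211] (np.float64(275.69658602324216), np.float64(208.22465589891607))
```

View pics/w3.png

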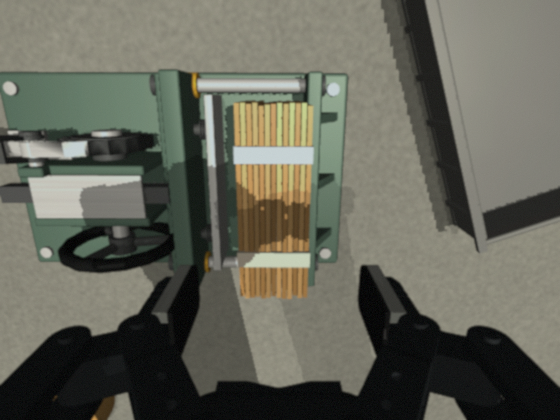

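The bundle is clear of the plate and jaw; its top is centred near px (274,200), as predicted. Descending for the grasp.

```bash
python3 -m handwheel '[{"rx":0,"ry":0,"rz":0,"dx":0,"dy":3.5,"dz":-30,"hand":70},{"rx":0,"ry":0,"rz":0,"dx":0,"dy":0,"dz":-30,"hand":70},{"rx":0,"ry":0,"rz":0,"dx":0,"dy":0,"dz":-20,"hand":70},{"rx":0,"ry":0,"rz":0,"dx":0,"dy":0,"dz":-15,"hand":70},{"rx":0,"ry":0,"rz":0,"dx":0,"dy":0,"dz":-10,"hand":70}]';python3 -m handwheel '[{"rx":0,"ry":0,"rz":0,"dx":0,"dy":0,"dz":-10,"hand":70},{"rx":0,"ry":0,"rz":0,"dx":0,"dy":0,"dz":-10,"hand":70},{"rx":0,"ry":0,"rz":0,"dx":0,"dy":0,"dz":-10,"hand":70},{"rx":0,"ry":0,"rz":0,"dx":0,"dy":0,"dz":-10,"hand":70},{"rx":0,"ry":0,"rz":0,"dx":0,"dy":0,"dz":0,"hand":70}]'
```

```text
clock: 12.65
tool_pos: [483.9, -3.9, 133.4]
tcp_rot: [[0.986, -0.169, -0.002], [-0.169, -0.986, 0.001], [-0.002, -0.001, -1.0]]
wrist_force: [0.2, 0.2, 0.5]
width: 0.818
clock: 13.07
tool_pos: [483.4, -5.7, 93.3]
tcp_rot: [[0.985, -0.171, -0.002], [-0.171, -0.985, 0.0], [-0.002, 0.0, -1.0]]
wrist_force: [-0.4, -1.2, -0.7]
width: 0.817
```

```bash
for i in 1 2; do python3 -m handwheel '[{"rx":0,"ry":0,"rz":0,"dx":0,"dy":0,"dz":0,"hand":35},{"rx":0,"ry":0,"rz":0,"dx":0,"dy":0,"dz":0,"hand":35},{"rx":0,"ry":0,"rz":0,"dx":0,"dy":0,"dz":0,"hand":35},{"rx":0,"ry":0,"rz":0,"dx":0,"dy":0,"dz":0,"hand":35},{"rx":0,"ry":0,"rz":0,"dx":0,"dy":0,"dz":0,"hand":35}]' 45; done; python3 -m handwheel '[{"rx":0,"ry":0,"rz":0,"dx":0,"dy":0,"dz":5,"hand":35},{"rx":0,"ry":0,"rz":0,"dx":0,"dy":0,"dz":10,"hand":35},{"rx":0,"ry":0,"rz":0,"dx":0,"dy":0,"dz":10,"hand":35},{"rx":0,"ry":0,"rz":0,"dx":0,"dy":0,"dz":0,"hand":35}]'
```

```text
clock: 13.48
tool_pos: [484.4, -5.8, 95.3]
tcp_rot: [[0.985, -0.171, 0.0], [-0.171, -0.985, -0.0], [0.0, -0.0, -1.0]]
wrist_force: [-0.2, -0.6, -2.1]
width: 0.626
clock: 13.9
tool_pos: [484.5, -5.7, 95.3]
tcp_rot: [[0.985, -0.171, 0.0], [-0.171, -0.985, -0.0], [0.0, -0.0, -1.0]]
wrist_force: [-1.3, -0.4, 1.5]
width: 0.627
clock: 14.23
tool_pos: [485.7, -5.6, 122.6]
tcp_rot: [[0.985, -0.171, 0.003], [-0.171, -0.985, -0.0], [0.003, -0.0, -1.0]]
wrist_force: [0.2, -0.1, -2.1]
width: 0.627
```

```bash
python3 -m handwheel '[{"rx":0,"ry":0,"rz":0,"dx":0,"dy":0,"dz":20,"hand":35},{"rx":0,"ry":0,"rz":0,"dx":0,"dy":0,"dz":25,"hand":35},{"rx":0,"ry":0,"rz":0,"dx":0,"dy":0,"dz":20,"hand":35},{"rx":0,"ry":0,"rz":0,"dx":0,"dy":-8,"dz":0,"hand":35},{"rx":0,"ry":0,"rz":0,"dx":3,"dy":-16,"dz":0,"hand":35}]';python3 -m handwheel '[{"rx":0,"ry":0,"rz":2,"dx":5,"dy":-28,"dz":0,"hand":35},{"rx":0,"ry":0,"rz":2,"dx":5,"dy":-28,"dz":0,"hand":35},{"rx":0,"ry":0,"rz":2,"dx":5,"dy":-28,"dz":0,"hand":35},{"rx":0,"ry":0,"rz":2,"dx":5,"dy":-28,"dz":0,"hand":35},{"rx":0,"ry":0,"rz":2,"dx":5,"dy":-28,"dz":0,"hand":35}]';python3 -m handwheel '[{"rx":0,"ry":0,"rz":2,"dx":5,"dy":-28,"dz":0,"hand":35},{"rx":0,"ry":0,"rz":2,"dx":5,"dy":-28,"dz":0,"hand":35},{"rx":0,"ry":0,"rz":2,"dx":5,"dy":-28,"dz":0,"hand":35},{"rx":0,"ry":0,"rz":2,"dx":3,"dy":-28,"dz":0,"hand":35},{"rx":0,"ry":0,"rz":2,"dx":3,"dy":-28,"dz":0,"hand":35}]';python3 -m handwheel '[{"rx":0,"ry":0,"rz":0,"dx":0,"dy":0,"dz":0,"hand":35},{"rx":0,"ry":0,"rz":0,"dx":0,"dy":0,"dz":0,"hand":35},{"rx":0,"ry":0,"rz":0,"dx":0,"dy":0,"dz":0,"hand":35}]'
python3 - <<'E'
from h import *
d=img("wrist");w=d["image"][...,::-1];t=img("top")["image"][...,::-1]
a=np.hstack([cv2.resize(w,(400,300)),cv2.resize(t[120:270,220:420],(400,300))]);cv2.imwrite("pics/w4.png",a)
import pickle;pickle.dump(d,open("w4.pkl","wb"))
E
```

```text
clock: 14.65
tool_pos: [488.0, -28.4, 186.5]
tcp_rot: [[0.986, -0.168, 0.003], [-0.168, -0.986, 0.0], [0.003, -0.001, -1.0]]
wrist_force: [0.2, -0.6, -3.4]
width: 0.624
clock: 15.07
tool_pos: [512.0, -171.5, 184.5]
tcp_rot: [[1.0, 0.004, -0.001], [0.004, -1.0, -0.0], [-0.001, 0.0, -1.0]]
wrist_force: [0.9, 0.8, -2.5]
width: 0.629
clock: 15.48
tool_pos: [533.0, -311.4, 184.3]
tcp_rot: [[0.984, 0.178, -0.001], [0.178, -0.984, 0.0], [-0.001, -0.0, -1.0]]
wrist_force: [0.6, -0.4, -2.0]
width: 0.629
clock: 15.73
tool_pos: [533.0, -309.4, 184.3]
tcp_rot: [[0.984, 0.176, -0.001], [0.176, -0.984, 0.001], [-0.001, -0.001, -1.0]]
wrist_force: [-0.5, -0.1, -3.1]
width: 0.624
```

View pics/w4.png

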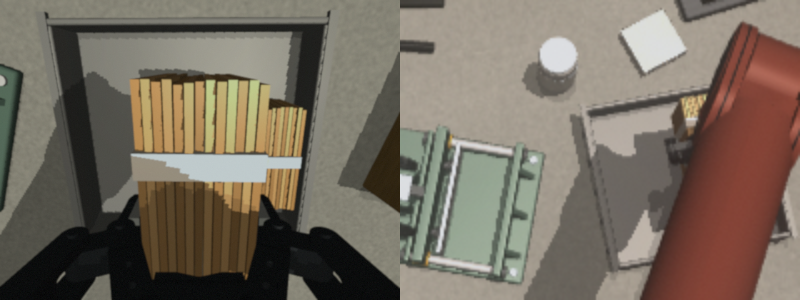

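```bash
python3 - <<'E'
from h import *
import pickle;d=pickle.load(open("w4.pkl","rb"));f=1.4
T=np.array([531.5,-297.9]);Y=np.array([-.177,.984]);X=np.array([.984,.177])
for n,u,v,z in (("small r-top",305,107,76),("rim far L",47,20,60),("rim far R",328,13,60),("rim R near",321,200,60)):
    p=onz(d,u*f,v*f,z);print(n,p,"tray y",(p[:2]-T)@Y,"x",(p[:2]-T)@X)
print("tool",(d["state"]["tool_pos"][:2]-T)@Y,(d["state"]["tool_pos"][:2]-T)@X)
E
```

```text
small r-top [ 592.31926359 -397.23473459   76.        ] tray y -108.51038849593644 x 42.26390735266392
rim far L [ 625.44897529 -153.39802681   60.        ] tray y 125.56097299250543 x 118.0226409435752
rim far R [ 674.83460762 -399.15550025   60.        ] tray y -125.00563779007986 x 123.1190303547465
rim R near [ 494.39931345 -453.56584255   60.        ] tray y -146.60836755269384 x -64.05992970020515
tool -11.58270694333961 -0.551536543042937
```

The tray and small bundle are where I expected, with a gap of about 31 mm to the small bundle at this position. Lowering here.

```bash
python3 -m handwheel '[{"rx":0,"ry":0,"rz":0,"dx":0,"dy":-1,"dz":-20,"hand":35},{"rx":0,"ry":0,"rz":0,"dx":0,"dy":0,"dz":-25,"hand":35},{"rx":0,"ry":0,"rz":0,"dx":0,"dy":0,"dz":-20,"hand":35},{"rx":0,"ry":0,"rz":0,"dx":0,"dy":0,"dz":-15,"hand":35},{"rx":0,"ry":0,"rz":0,"dx":0,"dy":0,"dz":-8,"hand":35}]'|egrep "pos|force";python3 -m handwheel '[{"rx":0,"ry":0,"rz":0,"dx":0,"dy":0,"dz":-3,"hand":35},{"rx":0,"ry":0,"rz":0,"dx":0,"dy":0,"dz":-2,"hand":35},{"rx":0,"ry":0,"rz":0,"dx":0,"dy":0,"dz":0,"hand":35},{"rx":0,"ry":0,"rz":0,"dx":0,"dy":0,"dz":0,"hand":35}]';python3 -m handwheel '[{"rx":0,"ry":0,"rz":0,"dx":0,"dy":0,"dz":-1,"hand":35},{"rx":0,"ry":0,"rz":0,"dx":0,"dy":0,"dz":-1,"hand":35},{"rx":0,"ry":0,"rz":0,"dx":0,"dy":0,"dz":0,"hand":35}]'
```

```text
tool_pos: [532.5, -309.1, 95.0]
wrist_force: [-1.0, -0.7, -3.2]
clock: 16.58
tool_pos: [534.0, -310.9, 93.2]
tcp_rot: [[0.984, 0.176, 0.001], [0.176, -0.984, -0.001], [0.001, 0.001, -1.0]]
wrist_force: [0.4, 0.2, -3.2]
width: 0.628
clock: 16.83
tool_pos: [533.4, -310.8, 90.3]
tcp_rot: [[0.984, 0.176, 0.0], [0.176, -0.984, -0.0], [0.0, 0.0, -1.0]]
wrist_force: [0.3, 0.1, -1.9]
width: 0.623
```

```bash
python3 -m handwheel '[{"rx":0,"ry":0,"rz":0,"dx":0,"dy":0,"dz":-1,"hand":35},{"rx":0,"ry":0,"rz":0,"dx":0,"dy":0,"dz":0,"hand":35},{"rx":0,"ry":0,"rz":0,"dx":0,"dy":0,"dz":0,"hand":35}]';python3 -m handwheel '[{"rx":0,"ry":0,"rz":0,"dx":0,"dy":0,"dz":-1,"hand":35},{"rx":0,"ry":0,"rz":0,"dx":0,"dy":0,"dz":0,"hand":35},{"rx":0,"ry":0,"rz":0,"dx":0,"dy":0,"dz":0,"hand":35}]'
```

```text
clock: 17.08
tool_pos: [533.3, -310.7, 89.1]
tcp_rot: [[0.984, 0.176, -0.0], [0.176, -0.984, 0.0], [-0.0, -0.0, -1.0]]
wrist_force: [-0.1, 0.3, -1.9]
width: 0.626
clock: 17.33
tool_pos: [533.3, -310.7, 88.0]
tcp_rot: [[0.984, 0.176, -0.0], [0.176, -0.984, 0.0], [-0.0, -0.0, -1.0]]
wrist_force: [0.5, -0.1, -1.6]
width: 0.629
```

```bash
python3 -m handwheel '[{"rx":0,"ry":0,"rz":0,"dx":0,"dy":0,"dz":-0.7,"hand":35},{"rx":0,"ry":0,"rz":0,"dx":0,"dy":0,"dz":0,"hand":35},{"rx":0,"ry":0,"rz":0,"dx":0,"dy":0,"dz":0,"hand":35}]'
```

```text
clock: 17.58
tool_pos: [533.4, -310.8, 87.4]
tcp_rot: [[0.984, 0.176, 0.0], [0.176, -0.984, 0.0], [0.0, -0.0, -1.0]]
wrist_force: [0.8, 0.6, -2.8]
width: 0.626
```

```bash
python3 -m handwheel '[{"rx":0,"ry":0,"rz":0,"dx":0,"dy":0,"dz":-0.6,"hand":35},{"rx":0,"ry":0,"rz":0,"dx":0,"dy":0,"dz":0,"hand":35},{"rx":0,"ry":0,"rz":0,"dx":0,"dy":0,"dz":0,"hand":35}]'
```

```text
clock: 17.83
tool_pos: [533.4, -310.8, 87.3]
tcp_rot: [[0.984, 0.176, 0.0], [0.176, -0.984, -0.0], [0.0, 0.0, -1.0]]
wrist_force: [-1.8, 0.5, 5.2]
width: 0.624
```

```bash
python3 -m handwheel '[{"rx":0,"ry":0,"rz":0,"dx":0,"dy":0,"dz":-0.6,"hand":35},{"rx":0,"ry":0,"rz":0,"dx":0,"dy":0,"dz":0,"hand":35},{"rx":0,"ry":0,"rz":0,"dx":0,"dy":0,"dz":0,"hand":35}]'
```

```text
clock: 18.08
tool_pos: [533.4, -310.8, 87.3]
tcp_rot: [[0.984, 0.176, 0.0], [0.176, -0.984, -0.0], [0.0, 0.0, -1.0]]
wrist_force: [-4.8, 1.6, 10.9]
width: 0.628
```

```bash
python3 -m handwheel '[{"rx":0,"ry":0,"rz":0,"dx":0,"dy":0,"dz":0.6,"hand":58},{"rx":0,"ry":0,"rz":0,"dx":0,"dy":0,"dz":0,"hand":62},{"rx":0,"ry":0,"rz":0,"dx":0,"dy":0,"dz":0,"hand":66},{"rx":0,"ry":0,"rz":0,"dx":0,"dy":0,"dz":0,"hand":66},{"rx":0,"ry":0,"rz":0,"dx":0,"dy":0,"dz":0,"hand":66}]';python3 -m handwheel '[{"rx":0,"ry":0,"rz":0,"dx":0,"dy":0,"dz":4,"hand":66},{"rx":0,"ry":0,"rz":0,"dx":0,"dy":0,"dz":10,"hand":66},{"rx":0,"ry":0,"rz":0,"dx":0,"dy":0,"dz":15,"hand":66},{"rx":0,"ry":0,"rz":0,"dx":0,"dy":0,"dz":20,"hand":66},{"rx":0,"ry":0,"rz":0,"dx":0,"dy":0,"dz":20,"hand":66}]';python3 -m handwheel '[{"rx":0,"ry":0,"rz":0,"dx":0,"dy":0,"dz":25,"hand":66},{"rx":0,"ry":0,"rz":0,"dx":0,"dy":0,"dz":25,"hand":66},{"rx":0,"ry":0,"rz":0,"dx":-10,"dy":-15,"dz":20,"hand":66},{"rx":0,"ry":0,"rz":0,"dx":-20,"dy":-30,"dz":0,"hand":66},{"rx":0,"ry":0,"rz":0,"dx":-20,"dy":-30,"dz":0,"hand":66}]';python3 -m handwheel '[{"rx":0,"ry":0,"rz":0,"dx":-20,"dy":-30,"dz":0,"hand":66},{"rx":0,"ry":0,"rz":0,"dx":-20,"dy":-30,"dz":0,"hand":66},{"rx":0,"ry":0,"rz":0,"dx":-20,"dy":-30,"dz":0,"hand":66},{"rx":0,"ry":0,"rz":0,"dx":-20,"dy":-30,"dz":0,"hand":66},{"rx":0,"ry":0,"rz":0,"dx":-10,"dy":-15,"dz":0,"hand":66}]'
python3 - <<'E'
from h import *
f=lambda x:cv2.resize(x,(400,300),interpolation=cv2.INTER_CUBIC)
t=img("top")["image"][...,::-1];s=img("scene")["image"][...,::-1];t0=cv2.imread("pics/top0.png")
cv2.imwrite("pics/end.png",np.vstack([np.hstack([f(t[120:270,165:425]),f(s[160:280,120:280])]),np.hstack([f(s),f(s[225:315,275:395])])]))
u=lambda x:cv2.resize(cv2.cvtColor(np.ascontiguousarray(x),cv2.COLOR_BGR2GRAY),None,fx=8,fy=8,interpolation=cv2.INTER_CUBIC)
m=cv2.matchTemplate(u(t)[(183-4)*8:(205+4)*8,228*8:261*8],u(t0)[183*8:205*8,244*8:257*8],cv2.TM_CCOEFF_NORMED);_,v,_,l=cv2.minMaxLoc(m);print("jaw",v,l[0]/8-16,l[1]/8-4)
E
```

```text
clock: 18.5
tool_pos: [533.4, -310.7, 86.6]
tcp_rot: [[0.984, 0.176, -0.0], [0.176, -0.984, 0.0], [-0.0, -0.0, -1.0]]
wrist_force: [-1.1, -0.8, 1.0]
width: 0.772
clock: 18.92
tool_pos: [533.3, -310.7, 157.2]
tcp_rot: [[0.984, 0.176, -0.0], [0.176, -0.984, 0.0], [-0.0, -0.0, -1.0]]
wrist_force: [0.7, -0.3, 0.3]
width: 0.774
clock: 19.33
tool_pos: [484.5, -385.7, 229.0]
tcp_rot: [[0.984, 0.18, 0.004], [0.18, -0.984, -0.002], [0.003, 0.003, -1.0]]
wrist_force: [0.1, -1.1, 0.5]
width: 0.771
clock: 19.75
tool_pos: [389.2, -525.0, 226.9]
tcp_rot: [[0.985, 0.171, -0.001], [0.171, -0.985, -0.002], [-0.001, 0.002, -1.0]]
wrist_force: [-0.9, -0.8, -0.6]
width: 0.775
jaw 0.7815541625022888 -9.625 -1.625
```

View pics/end.png

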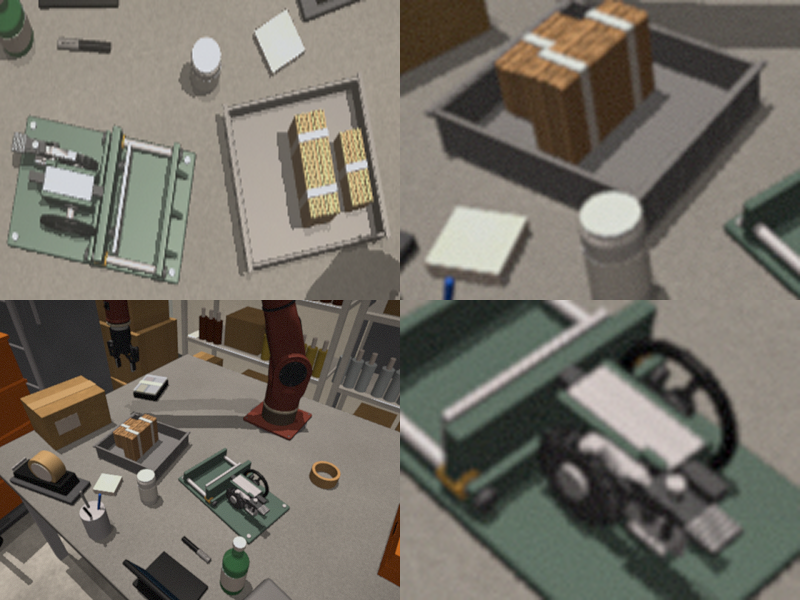

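The bundle stands upright in the tray beside the small one. The press is empty with the jaw fully back, the lever is at rest, and nothing else has moved. Handing in.

```bash
python3 -c "
from rig import r
print(r.finish_job())"
```

```text
the job is handed in; nothing more can be done
None
```

The bundle is out of the press and standing upright in the grey tray beside the small bundle. I handed the job in at about 20 s of the 67 s allowed.

- **Release:** I pressed the tab down in small steps and felt the screw meet the pawl's tail after about 7 mm of play. The push peaked at about 6 N, below the 15 N that bends the lever. The force then eased and the jaw backed off, so I held there without pressing on to the stop. Because of that, the 8 to 11 N stop was never felt.
- **Jaw check:** The jaw shifted 9.6 to 9.75 px in the top view, against 9.96 px for full travel. It had stopped moving before I let go, and measured the same at the end.
- **Pawl:** I eased it back down at about 12 mm/s at the tab, well below the 0.25 m/s limit. The last picture shows the lever back at rest. I saw the beak only coarsely, so I judged that it was seated from the force dropping to zero.
- **Placing:** I set the bundle on the tray floor with about 11 N at most before opening the gripper. I estimated the gap to the small bundle at about 30 mm; the last top view shows the two upright and side by side, somewhat closer than that. The can, note block, bottle, marker and tape roll look untouched, and the arm is clear.

One early move was refused because its rows were incomplete. It cost one picture; the arm did not move.

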